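Put used sample vials in the discard jar and close it

ROBOT

A 6-joint arm with a two-finger parallel gripper is mounted at the origin on the work surface. World frame = base frame: x ahead of the robot, y to its left, z up, the work surface at z = 0. Lengths are in mm, angles in rad, forces in N, time in s.
With the tool pointing down it reaches from about 375 to 925 mm from the base axis. Payload 5.7 kg.
Tool frame: the origin (TCP) lies on the centre line of the jaws, within the pads' length; the fingertips stand 22 mm ahead of it and the grasp point (between the pads) lies 3 mm ahead of it; z points along the fingers, y is the direction in which the jaws open and shut (so a half turn about z gives the same grasp; the last joint's range is limited). The gripper opens to 88 mm and grips with 3 to 60 N. Pads are 20 mm wide; open, the fingers measure 115 mm over their backs; the gripper's body (75 mm by 178 mm) begins 61 mm behind the grasp point.
Start: joints at [-1.251, 0.359, 1.51, -0, 1.272, -0.115], TCP at [252.719, -544.149, 244.623] pointing down, gripper open.
Joint ranges: [-2.97, 2.97], [-1.01, 2.36], [0.21, 2.38], [-0.96, 4.11], [0.2, 2.71], [-2.98, 2.98]. Speed limits (rad/s): [2.39, 2.39, 3.14, 3.14, 3.14, 3.14].

INTERFACE

Orientations are given as a unit quaternion [w, x, y, z].
In Python, from station import robot gives the robot as it stands. The module is installed in compiled form; this text tells all that it offers.
- The arm moves only by the shell command python3 -m handwheel 'ROWS' [FORCE]. ROWS is text: rows parted by semicolons, each of 7 numbers parted by spaces: the shift along the tool's x, y, z scaled (see below), then the turn, a rotation vector about the tool's x, y, z scaled (see below), then the opening, from -1 (shut) to 1 (fully open). In form: x y z rx ry rz gripper; .... A call has 1 to 8 rows; each row shifts and turns the commanded pose from where the row before left it, along the tool's axes as they then stand; what a row does not reach is not made up. The controller multiplies each number of a shift by 0.05 m and each number of a turn by pi/2 rad. A row lasts 1/8 s, in which the tool goes at most 62.5 mm and 10.7 degrees, less where a joint would pass 70% of its speed; a pose out of reach is approached as far as the arm can. A call with a number of a shift or a turn outside -1 to 1 is refused whole. A call with a gripper value outside its range is refused whole. The fingers move at their own pace and stop on an object; FORCE is the grip in N (left out, the last holds). Time passes only in rows, so rows that do not move let the fingers close. It gives the time, the measured TCP pose, the force and the opening at its end, in the units of the state.
- robot.read_state(): the state, without advancing time (a new reading comes with each control period).
- robot.grab_frame(name): name is "scene" or "top" or "wrist"; returns a dict with "image" (384x512x3 uint8, blue, green, red), "range_z" (384x512 float32, mm along the optical axis (not along the pixel's ray), 0 where there is no reading), "K" (3x3 intrinsics, pixels), "D" ([k1, k2, p1, p2, k3] as OpenCV has them; the pictures are not rectified), "camera_from_world" (4x4, takes a point from world to camera coordinates). Camera axes: x right, y down, z forward; pixel columns grow to the right and rows downward; lengths in mm; the calibration is good to about 2 mm. A picture is of the moment at which its call begins.
- robot.finish_job(): hands the job in, once; it reports no verdict.
The state is a dict: "clock": time; "qpos": joint angles; "qvel": joint speeds; "joint_torque": joint torques, N m; "eef_pos": TCP position; "tool_rot": TCP orientation; "force": force on the tool from outside, world axes, zero at the start; "wrist_torque": the same for the moment, N m; "width": finger opening in mm.
Only numpy, scipy, OpenCV 4.12 (cv2) and the standard library are available. Lean on these libraries where they do the work, as an engineer would, in place of code of your own. Each camera call takes 0.05 s, during which the arm holds its last target.

TASK

Put both tall, slim sample vials into the white wide-mouthed discard jar, one beside the other, lowering each foot-first into the mouth before you let it drop. Then set the grey stopper fully home in the jar's neck, lowering it in gently rather than dropping it. Leave the jar standing upright where it is and do not disturb the other glassware and containers on the bench.

Things in the scene. Friction and masses are not known exactly. Their poses are not given: they have to be found in the camera images.
- jar: Discard jar: round, white plastic, open top, loose on the bench, 0.8 kg. 150 mm tall; body 128 mm outer diameter up to 100 mm height, sloping shoulder up to 126 mm, then a straight neck 78 mm outer, 70 mm inner diameter to the rim. Wall 4 mm, floor 5 mm. Origin at the centre of its underside, z up its axis. Jar and stopper may stand on either side of the bench.
- jar_mouth (a point): Centre of the jar's mouth, in the plane of the rim, 150 mm above the jar's underside.
- stopper: Grey plastic stopper, 76 mm tall, 0.16 kg, standing on its plug. From below: tapered plug 28 mm high, diameter 58 mm (bottom) to 66 mm (top); flange 86 mm diameter, 28 to 36 mm height, which rests on the jar's rim when fully home; round knob 30 mm diameter, 36 to 76 mm height. Origin at the centre of the plug's underside, z up its axis.
- vial_a: Sample vial: upright clear cylinder with a paper band and a white screw cap, 82 mm tall overall; body 26 mm diameter, cap 28 mm diameter (top 20 mm). 40 g. Stands upright on the bench. Origin at the centre of its underside, z along its axis towards the cap. The two vials are alike.
- vial_b: Sample vial: upright clear cylinder with a paper band and a white screw cap, 82 mm tall overall; body 26 mm diameter, cap 28 mm diameter (top 20 mm). 40 g. Stands upright on the bench. Origin at the centre of its underside, z along its axis towards the cap. The two vials are alike.
- vial_a_mid (a point): Middle of vial_a: on its axis, 41 mm above its underside.
- vial_b_mid (a point): Middle of vial_b: on its axis, 41 mm above its underside.
- pot: Bystander: squat screw-cap pot, 58 mm diameter, 44 mm tall, clear with a white cap. Stands among the vials; leave it alone. Origin at the centre of its underside.
- reagent: Bystander: amber glass reagent bottle with a narrower neck and white cap, 46 mm diameter, 95 mm tall. Stands among the vials; leave it alone. Origin at the centre of its underside.
- dishes: Bystander: two stacked closed culture dishes, 92 mm diameter, 31 mm tall. Origin at the centre of the underside.
- beaker: Bystander: empty glass beaker, 70 mm diameter, 90 mm tall. Origin at the centre of its underside.

How it is judged:
By the outcome, as a careful person would: the job done as asked, in the order asked, and still so for the second after the job is handed in, with the robot touching nothing.
It also fails if it takes over 69 s, if anything falls off the work surface, if the arm or the gripper's body presses on something with over 40 N, if the wrist force passes 120 N, or if a joint passes its speed limit or range.

## Working session

There is one attempt and no reset: what is moved stays moved. The work goes in short steps, Python scripts to look and compute and a shell command to move; the robot and the scene stay as the last step left them, time stands still between calls to the robot, and variables do not carry over. Pictures are saved under pics/ and viewed, and the job is handed in when it is done.

```bash
mkdir -p pics; ls
cat > h.py <<'E'
import numpy as np, cv2
from station import robot
def grab(n,fn=None):
    f=robot.grab_frame(n)
    if fn: cv2.imwrite('pics/'+fn,f['image'])
    np.savez('/tmp/%s.npz'%n,**f)
    return f
def load(n): return dict(np.load('/tmp/%s.npz'%n))
def px2w(f,u,v,z=None):
    p=cv2.undistortPoints(np.array([[[u,v]]],float),f['K'],f['D'])[0,0]
    T=np.linalg.inv(f['camera_from_world']); d=T[:3,:3]@np.array([p[0],p[1],1]); o=T[:3,3]
    if z is None:
        r=f['range_z'][int(round(v)),int(round(u))]; return o+d*r
    return o+d*(z-o[2])/d[2]
def cloud(f):
    h,w=f['range_z'].shape
    uu,vv=np.meshgrid(np.arange(w),np.arange(h))
    p=cv2.undistortPoints(np.stack([uu,vv],-1).reshape(-1,1,2).astype(float),f['K'],f['D'])[:,0]
    r=f['range_z'].reshape(-1)
    P=np.c_[p*r[:,None],r]
    T=np.linalg.inv(f['camera_from_world'])
    return (P@T[:3,:3].T+T[:3,3]).reshape(h,w,3)
E
python3 - <<'E'
from h import *
for n in ['top','scene']:
    f=grab(n,n+'1.png'); print(n,np.linalg.inv(f['camera_from_world'])[:3,3])
s=robot.read_state();print(s)
E
```

```text
pics
top [461.07124639  16.31066984 972.19228332]
scene [1005.65116644 -417.1410014   800.20357193]
{'clock': 0.1, 'qpos': array([-1.25113352e+00,  3.59426967e-01,  1.51131416e+00, -4.63567611e-05,
        1.27249204e+00, -1.15155159e-01]), 'qvel': array([ 1.01563889e-03, -2.13485008e-03, -2.44356574e-03, -7.78373623e-05,
       -2.99853286e-04,  1.41896469e-03]), 'joint_torque': array([-9.45485158e-05, -5.16357315e+01, -2.71407706e+01,  6.76021446e-02,
        2.75394920e-02, -2.17355478e-05]), 'eef_pos': array([ 252.51163555, -543.63596249,  243.90102046]), 'tool_rot': array([-8.13709822e-04,  9.76457808e-01,  2.15706923e-01, -1.05761593e-04]), 'force': array([-0.71166555,  0.0889013 ,  0.11097401]), 'wrist_torque': array([ 0.00072854, -0.01732668,  0.01673543]), 'width': 87.8119480891428}
```

View pics/top1.png

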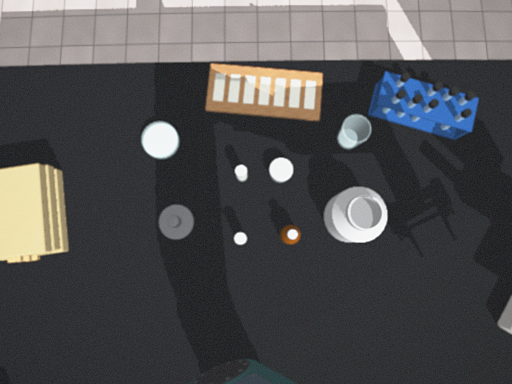

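View pics/scene1.png

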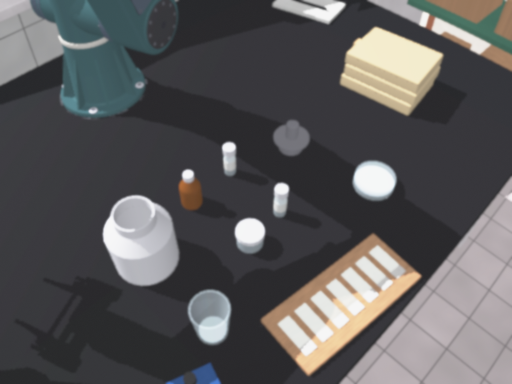

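Top view: vial caps at (241,171) and (240,238), pot at (281,169), reagent at (291,235), jar mouth at about (366,212), stopper knob at (175,221), dishes at (160,140), beaker at (355,132). In the scene view the vials are at (229,158) and (281,200).

Run:
```python
from h import *
f=load('top');C=cloud(f)
g=cv2.resize(f['image'][120:260,130:400],None,fx=2.9,fy=2.9,interpolation=cv2.INTER_CUBIC);cv2.imwrite('pics/top1c.png',g)
def zone(name,u0,u1,v0,v1,za,zb):
    P=C[v0:v1,u0:u1].reshape(-1,3);P=P[np.isfinite(P).all(1)]
    P=P[(P[:,2]>za)&(P[:,2]<zb)]
    if len(P)<5: print(name,len(P));return
    (c,r)=cv2.minEnclosingCircle(P[:,:2].astype(np.float32))
    print(name,len(P),P.mean(0).round(1),'circ',np.round(c,1),round(r,1),'zmed',np.median(P[:,2]).round(1))
zone('vial1',225,258,155,190,72,95)
zone('vial2',225,258,222,252,72,95)
zone('jar rim',320,395,180,250,142,160)
zone('stop knob',150,200,198,245,66,85)
zone('stop flange',150,200,198,245,25,45)
zone('pot',262,300,150,188,36,55)
zone('reag',275,306,220,250,85,105)
zone('reagbody',275,306,220,250,40,105)
zone('dishes',135,185,115,165,20,40)
zone('beaker',330,380,110,155,70,100)
for n,u,v,z in [('v1',241,171,82),('v2',240,238,82),('knob',175,221,76),('reag',292.5,235,95),('pot',281,169.5,44)]: print(n,px2w(f,u,v,z).round(1))
```

```text
vial1 112 [629.9  44.9  81.3] circ [630.4  44.6] 13.9 zmed 81.6
vial2 114 [471.2  47.6  81.7] circ [471.2  47.7] 13.8 zmed 82.1
jar rim 260 [ 522.3 -228.1  148.7] circ [ 522.  -227.7] 39.7 zmed 149.1
stop knob 131 [513.3 204.1  75.1] circ [513.3 205.1] 15.0 zmed 75.2
stop flange 803 [512.9 203.3  35.9] circ [513.5 204.8] 43.2 zmed 35.8
pot 424 [639.7 -53.1  43.8] circ [640.3 -53.4] 28.7 zmed 43.8
reag 77 [478.8 -71.8  94.6] circ [478.6 -72.2] 11.1 zmed 94.7
reagbody 291 [478.3 -70.2  72.8] circ [478.8 -72. ] 22.8 zmed 68.2
dishes 1026 [724.8 251.3  30.6] circ [725.2 253. ] 47.7 zmed 30.7
beaker 280 [ 732.2 -236.6   83.6] circ [ 728.9 -233.2] 35.7 zmed 85.5
v1 [628.4  42.9  82. ]
v2 [470.6  46.5  82. ]
knob [512.1 199.3  76. ]
reag [475.9 -74.1  95. ]
pot [638.2 -55.   44. ]
```

View pics/top1c.png

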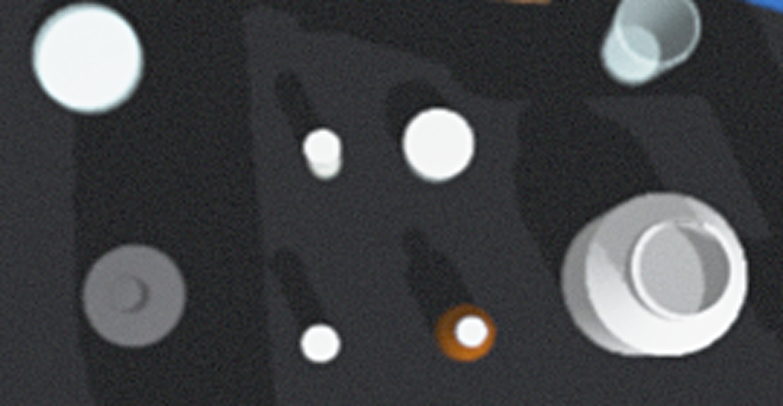

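```bash
python3 -m handwheel '0 0 0 0 0 0.1 0.2; 0 0 0 0 0 0.1 0.2; 0 0 0 0 0 0.077 0.2; 0.5 -0.8 0 0 0 0 0.2; 0.6 -0.9 0 0 0 0 0.2; 0.6 -0.9 0 0 0 0 0.2; 0.6 -0.9 0 0 0 0 0.2; 0 0 0 0 0 0 0.2' 20; python3 -c "
from h import *
s=robot.read_state();print(s['eef_pos'],s['tool_rot'],s['qpos'])"
```

```text
clock: 1.1
eef_pos: [368.8, -365.8, 244.3]
tool_rot: [-0.001, 1.0, 0.002, -0.0]
force: [0.3, 0.7, -0.9]
width: 52.7
[ 368.84803829 -365.82430543  244.3138915 ] [-1.00061534e-03  9.99997478e-01  1.99786784e-03 -2.27848760e-04] [-9.14900015e-01  2.44409652e-01  1.68101146e+00  9.11767122e-04
  1.21803728e+00  6.51584769e-01]
```

```bash
python3 -m handwheel '0.52 -0.82 0 0 0 0 0.2; 0.52 -0.82 0 0 0 0 0.2; 0.52 -0.82 0 0 0 0 0.2; 0.52 -0.82 0 0 0 0 0.2; 0.52 -0.82 0 0 0 0 0.2; 0.52 -0.82 0 0 0 0 0.2; 0.52 -0.82 0 0 0 0 0.2; 0.52 -0.82 0 0 0 0 0.2';python3 -m handwheel '0.52 -0.82 0 0 0 0 0.2; 0.5 -0.8 0 0 0 0 0.2; 0 0 0 0 0 0 0.2; 0 0 0 0 0 0 0.2'; python3 -c "
from h import *
f=grab('wrist','w1.png')
C=cloud(f);P=C.reshape(-1,3)
m=(abs(P[:,0]-630)<30)&(abs(P[:,1]-45)<30)&(P[:,2]>70)&(P[:,2]<90)
P=P[m];print(len(P), P.mean(0),cv2.minEnclosingCircle(P[:,:2].astype(np.float32)))
"
```

```text
clock: 2.1
eef_pos: [576.9, -41.2, 244.4]
tool_rot: [0.0, 1.0, -0.001, -0.0]
force: [0.7, -0.4, 0.5]
width: 52.6
clock: 2.6
eef_pos: [626.6, 38.5, 244.1]
tool_rot: [0.0, 1.0, -0.0, -0.001]
force: [-0.3, -0.5, 0.8]
width: 52.8
562 [631.79463748  41.03121683  82.58338087] ((630.6265258789062, 41.232322692871094), 13.986552238464355)
```

View pics/w1.png

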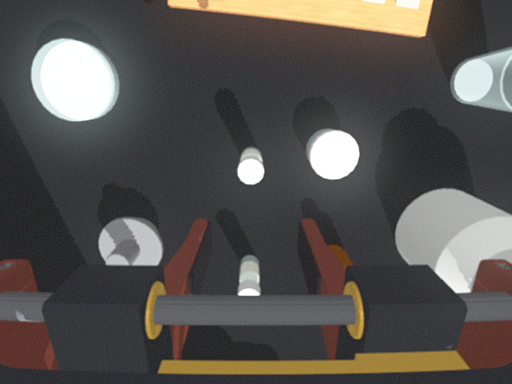

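```bash
python3 -m handwheel '0.07 -0.09 0.6 0 0 0 0.2; 0 0 0.8 0 0 0 0.2; 0 0 0.8 0 0 0 0.2; 0 0 0.6 0 0 0 0.2; 0 0 0.4 0 0 0 0.2; 0 0 0.1 0 0 0 0.2; 0 0 0 0 0 0 0.2' ; python3 -c "
from h import *
f=grab('wrist','w2.png');f=grab('scene','s2.png')
i=cv2.resize(f['image'][80:280,150:400],None,fx=3,fy=3);cv2.imwrite('pics/s2c.png',i)
"
```

```text
clock: 3.52
eef_pos: [630.4, 43.3, 80.0]
tool_rot: [0.0, 1.0, -0.001, 0.0]
force: [0.7, -0.6, -0.6]
width: 52.5
```

View pics/w2.png

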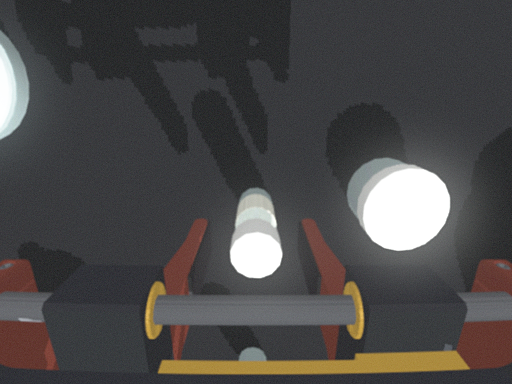

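View pics/s2c.png

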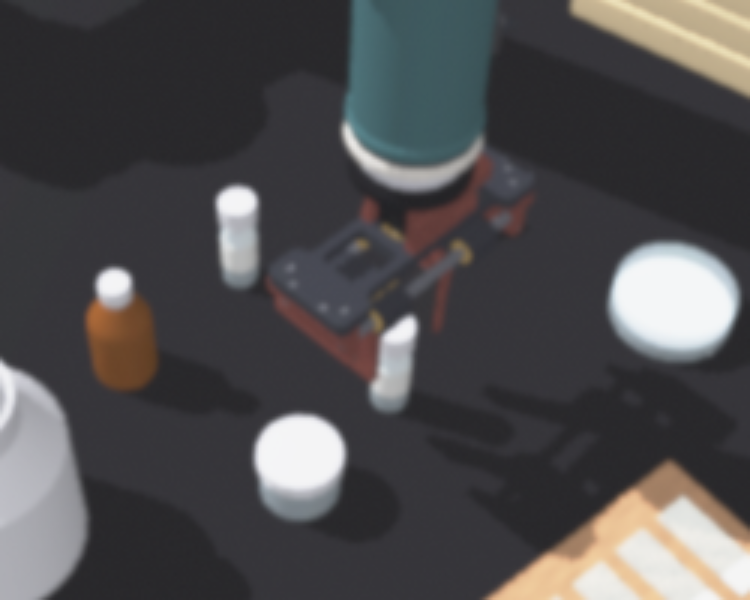

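The wrist view shows the cap at (256,255), centred between the fingers, which are at u≈205 and 303. Closing.

```bash
python3 - <<'E'
from h import *
f=load('wrist');P=cloud(f).reshape(-1,3)
m=(abs(P[:,0]-630)<18)&(abs(P[:,1]-43)<18)&(P[:,2]>75)&(P[:,2]<90)
P=P[m];print(len(P), P.mean(0),cv2.minEnclosingCircle(P[:,:2].astype(np.float32)))
E
python3 -m handwheel '0 0 0 0 0 0 -1; 0 0 0 0 0 0 -1; 0 0 0 0 0 0 -1; 0 0 0 0 0 0 -1; 0 0 0 0 0 0 -1; 0 0 0 0 0 0 -1' 20
```

```text
2076 [632.90184599  41.43659489  82.55125657] ((630.9995727539062, 41.38958740234375), 14.049155235290527)
clock: 4.38
eef_pos: [630.7, 44.3, 80.0]
tool_rot: [-0.0, 1.0, -0.0, 0.0]
force: [-0.0, -0.3, 3.2]
width: 27.3
```

```bash
python3 -m handwheel '0 0 -0.3 0 0 0 -1; 0 0 -0.6 0 0 0 -1; 0 0 -0.8 0 0 0 -1; 0 0 -0.8 0 0 0 -1; 0 0 -0.7 0 0 0 -1; 0 0 -0.5 0 0 0 -1; 0 0 0 0 0 0 -1';python3 -m handwheel '-0.2 0.4 0 0 0 0 -1; -0.4 0.8 0 0 0 0 -1; -0.4 0.8 0 0 0 0 -1; -0.4 0.8 0 0 0 0 -1; -0.4 0.8 0 0 0 0 -1;  -0.2 0.4 0 0 0 0 -1; 0 0 0 0 0 0 -1; 0 0 0 0 0 0 -1';  python3 -c "
from h import *
f=grab('wrist','w3.png');s=robot.read_state();print(s['eef_pos'],s['width'])
P=cloud(f).reshape(-1,3)
m=(abs(P[:,0]-522)<45)&(abs(P[:,1]+228)<45)&(P[:,2]>142)&(P[:,2]<158)
P=P[m];print(len(P), P.mean(0),cv2.minEnclosingCircle(P[:,:2].astype(np.float32)))
"
```

```text
clock: 5.25
eef_pos: [631.7, 44.2, 267.5]
tool_rot: [0.0, 1.0, -0.0, 0.002]
force: [-0.2, 0.2, -1.9]
width: 27.3
clock: 6.25
eef_pos: [529.6, -155.5, 263.7]
tool_rot: [-0.001, 1.0, -0.0, -0.001]
force: [-0.4, -0.4, -0.8]
width: 27.5
[ 529.93237173 -155.19250061  263.93245528] 27.512001793168928
1579 [ 522.39621757 -231.82153931  149.43874824] ((522.3572387695312, -230.00238037109375), 39.052833557128906)
```

View pics/w3.png

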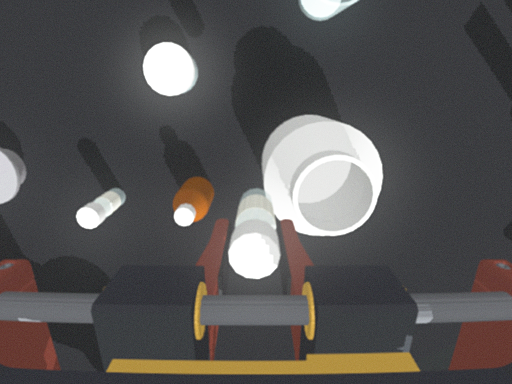

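```bash
python3 -m handwheel '-0.2 0.6 0 0 0 0 -1; -0.2 0.6 0 0 0 0 -1; -0.1 0.26 0 0 0 0 -1; 0 0 0 0 0 0 -1; 0 0 0 0 0 0 -1';  python3 -c "
from h import *
f=grab('wrist','w4.png');f2=grab('scene','s4.png');s=robot.read_state();print(s['eef_pos'],s['width'])
for n,f in (('w',f),('s',f2)):
  P=cloud(f).reshape(-1,3)
  m=(abs(P[:,0]-522)<45)&(abs(P[:,1]+228)<45)&(P[:,2]>142)&(P[:,2]<158)
  Q=P[m];print(len(Q), Q.mean(0),cv2.minEnclosingCircle(Q[:,:2].astype(np.float32)))
  m=(abs(P[:,0]-505)<25)&(abs(P[:,1]+228)<14)&(P[:,2]>175)&(P[:,2]<275)
  Q=P[m];print(n,len(Q), Q.min(0),Q.max(0))
f=load('wrist');P=cloud(f).reshape(-1,3);m=(abs(P[:,0]-505)<25)&(abs(P[:,1]+228)<14)&(P[:,2]>264)&(P[:,2]<275)
Q=P[m];print(len(Q), Q.min(0),Q.max(0), Q.mean(0))
"
```

```text
clock: 6.92
eef_pos: [505.6, -227.7, 264.5]
tool_rot: [-0.0, 1.0, 0.0, -0.0]
force: [0.2, -0.6, -0.4]
width: 27.5
[ 505.58143467 -227.73268949  264.61155079] 27.21118531508401
1208 [ 527.06286322 -230.43439498  150.10190468] ((522.210205078125, -230.52862548828125), 38.92477798461914)
w 3599 [ 492.50680282 -241.99922364  186.7448597 ] [ 520.17084101 -214.04115374  274.90471429]
378 [ 525.88142393 -230.68227798  146.61682244] ((523.3062133789062, -229.7335968017578), 40.001678466796875)
s 669 [ 493.18628643 -241.96151435  182.96687768] [ 521.69546854 -214.05831014  274.83607284]
1986 [ 492.50680282 -241.87823753  264.01422544] [ 519.67021253 -214.12934227  274.90471429] [ 507.15438719 -228.08348344  267.87883443]
```

View pics/w4.png

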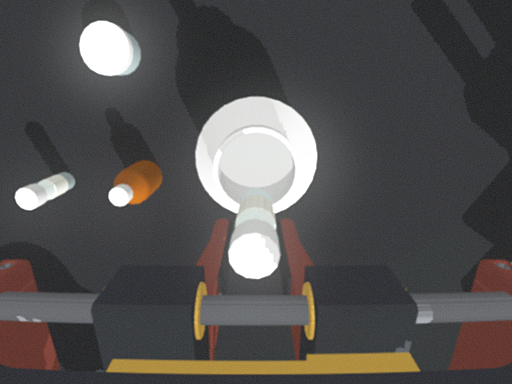

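View pics/s4.png

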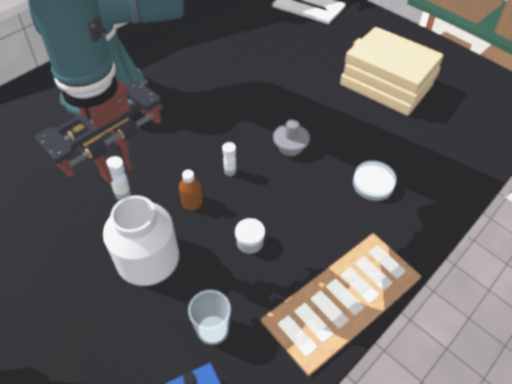

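Scene and wrist views agree: the vial hangs vertically at x≈506, and the mouth is centred at about (522.3, −229.5). Lowering.

```bash
python3 -m handwheel '0 0.03 0.3 0 0 0 -1; 0 0 0.4 0 0 0 -1; 0 0 0.4 0 0 0 -1; 0 0 0.3 0 0 0 -1; 0 0 0.2 0 0 0 -1; 0 0 0.1 0 0 0 -1; 0 0 0 0 0 0 -1';  python3 -c "
from h import *
f2=grab('scene','s5.png')
cv2.imwrite('pics/s5c.png',cv2.resize(f2['image'][120:300,60:260],None,fx=3,fy=3))
"
```

```text
clock: 7.9
eef_pos: [505.4, -230.2, 179.6]
tool_rot: [-0.0, 1.0, -0.0, -0.0]
force: [0.9, -0.7, -0.9]
width: 27.3
```

View pics/s5c.png

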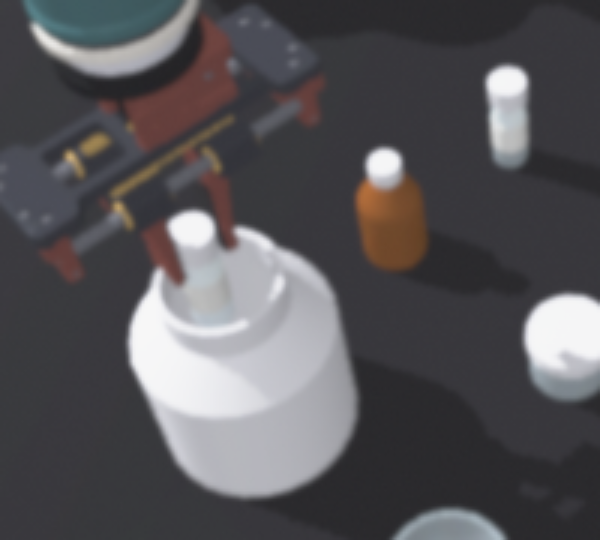

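The vial's foot is inside the mouth and clear of the wall. Releasing.

```bash
python3 -m handwheel '0 0 0 0 0 0 0.2; 0 0 0 0 0 0 0.2; 0 0 0 0 0 0 0.2; 0 0 0 0 0 0 0.2; 0 0 -0.5 0 0 0 0.2; 0 0 -0.8 0 0 0 0.2; 0 0 -0.5 0 0 0 0.2; 0 0 0 0 0 0 0.2';  python3 -c "
from h import *
f2=grab('scene','s6.png');f=grab('wrist','w6.png')
cv2.imwrite('pics/s6c.png',cv2.resize(f2['image'][170:300,80:200],None,fx=4,fy=4))
"
```

```text
clock: 8.95
eef_pos: [506.5, -230.9, 271.6]
tool_rot: [0.001, 1.0, -0.0, 0.002]
force: [0.5, -0.7, 0.3]
width: 52.7
```

View pics/s6c.png

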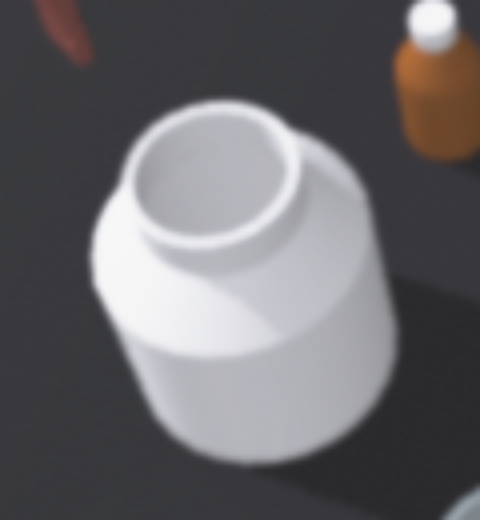

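View pics/w6.png

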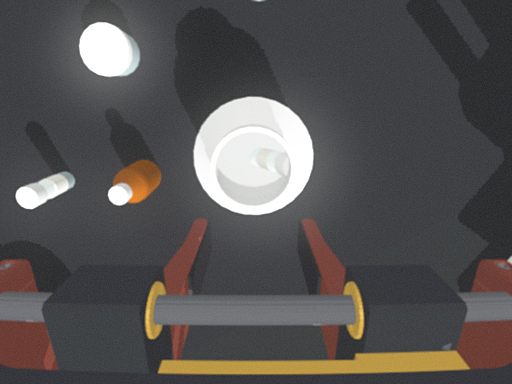

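Vial 1 lies in the jar, seen through the mouth at (270,160). Now to the second vial.

```bash
python3 -m handwheel '-0.1 -0.5 0 0 0 0 0.2; -0.1 -0.9 0 0 0 0 0.2; -0.1 -0.9 0 0 0 0 0.2; -0.1 -0.9 0 0 0 0 0.2; -0.1 -0.9 0 0 0 0 0.2; -0.1 -0.9 0 0 0 0 0.2; -0.1 -0.54 0 0 0 0 0.2; 0 0 0 0 0 0 0.2';  python3 -c "
from h import *
f2=grab('top','t7.png');f=grab('wrist','w7.png')
cv2.imwrite('pics/t7c.png',cv2.resize(f2['image'][170:260,310:400],None,fx=6,fy=6))
P=cloud(f).reshape(-1,3)
m=(abs(P[:,0]-471)<22)&(abs(P[:,1]-46)<22)&(P[:,2]>75)&(P[:,2]<90)
Q=P[m];print(len(Q), Q.mean(0),cv2.minEnclosingCircle(Q[:,:2].astype(np.float32)))
P=cloud(f2).reshape(-1,3)
m=(abs(P[:,0]-522)<42)&(abs(P[:,1]+228)<42)&(P[:,2]>144)&(P[:,2]<160)
Q=P[m];print(len(Q), Q.mean(0),cv2.minEnclosingCircle(Q[:,:2].astype(np.float32)))
"
```

```text
clock: 10.05
eef_pos: [468.2, 49.1, 268.5]
tool_rot: [-0.0, 1.0, 0.002, -0.001]
force: [0.4, -0.8, -0.5]
width: 52.6
465 [471.81473648  44.14658787  83.04391601] ((471.1652526855469, 44.12184143066406), 13.901987075805664)
244 [ 522.01389202 -227.17440902  149.00179718] ((522.4327392578125, -227.21507263183594), 39.22640609741211)
```

View pics/t7c.png

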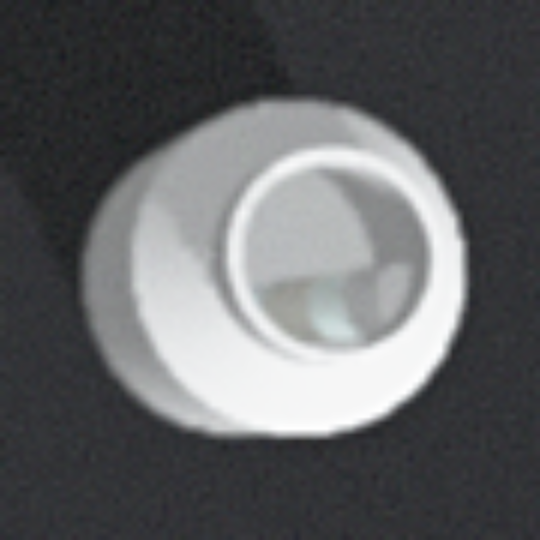

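View pics/w7.png

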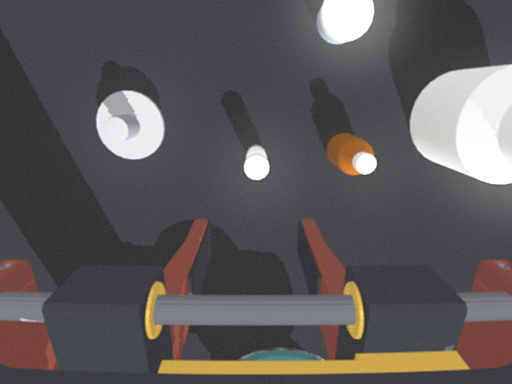

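Vial 1 lies along y at the jar's −x side (crop (330,310)), so vial 2 goes in at +x. Picking it.

```bash
python3 -m handwheel '0.06 0.06 0.5 0 0 0 0.2; 0 0 0.8 0 0 0 0.2; 0 0 0.8 0 0 0 0.2; 0 0 0.8 0 0 0 0.2; 0 0 0.5 0 0 0 0.2; 0 0 0.3 0 0 0 0.2; 0 0 0.08 0 0 0 0.2; 0 0 0 0 0 0 0.2' ; python3 -c "
from h import *
f=grab('wrist','w8.png')
"
```

```text
clock: 11.15
eef_pos: [473.5, 43.2, 80.7]
tool_rot: [-0.0, 1.0, -0.001, -0.0]
force: [0.3, 0.4, 0.8]
width: 52.5
```

View pics/w8.png

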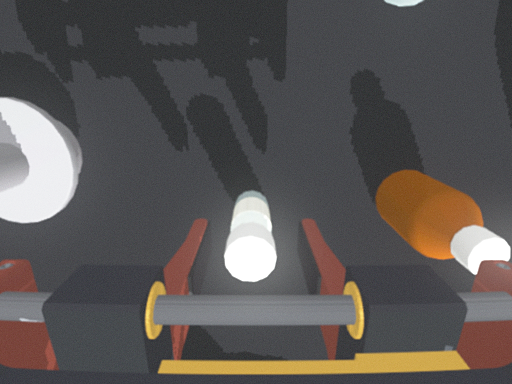

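```bash
python3 -m handwheel '-0.04 -0.04 0 0 0 0 0.2; 0 0 0 0 0 0 -1; 0 0 0 0 0 0 -1; 0 0 0 0 0 0 -1; 0 0 0 0 0 0 -1; 0 0 0 0 0 0 -1; 0 0 0 0 0 0 -1; 0 0 0 0 0 0 -1' 20; python3 -m handwheel '0 0 -0.3 0 0 0 -1; 0 0 -0.6 0 0 0 -1; 0 0 -0.8 0 0 0 -1; 0 0 -0.8 0 0 0 -1; 0 0 -0.7 0 0 0 -1; 0 0 -0.5 0 0 0 -1; 0 0 0 0 0 0 -1'
```

```text
clock: 12.2
eef_pos: [471.6, 45.8, 80.8]
tool_rot: [-0.0, 1.0, -0.0, 0.0]
force: [0.3, 0.7, 4.6]
width: 27.5
clock: 13.08
eef_pos: [472.5, 45.7, 267.0]
tool_rot: [0.0, 1.0, -0.0, 0.002]
force: [-0.2, 0.4, -0.4]
width: 27.5
```

```bash
python3 -m handwheel '0.12 0.5 0 0 0 0 -1; 0.22 0.9 0 0 0 0 -1; 0.22 0.9 0 0 0 0 -1; 0.22 0.9 0 0 0 0 -1; 0.22 0.9 0 0 0 0 -1; 0.2 0.9 0 0 0 0 -1; 0.12 0.5 0 0 0 0 -1; 0 0 0 0 0 0 -1'; python3 -m handwheel '0 0 0 0 0 0 -1';python3 -c "
from h import *
f=grab('wrist','w9.png');s=robot.read_state();print(s['eef_pos'],s['width'])
P=cloud(f).reshape(-1,3)
m=(abs(P[:,0]-522)<45)&(abs(P[:,1]+228)<45)&(P[:,2]>142)&(P[:,2]<158)
Q=P[m];print(len(Q), Q.mean(0),cv2.minEnclosingCircle(Q[:,:2].astype(np.float32)))
m=(abs(P[:,0]-538)<25)&(abs(P[:,1]+228)<25)&(P[:,2]>262)&(P[:,2]<275)
Q=P[m];print(len(Q), Q.min(0),Q.max(0))
"
```

```text
clock: 14.08
eef_pos: [537.0, -230.1, 264.2]
tool_rot: [-0.001, 1.0, -0.001, -0.001]
force: [-0.1, 0.4, -0.3]
width: 27.5
clock: 14.2
eef_pos: [536.6, -227.8, 264.9]
tool_rot: [-0.001, 1.0, 0.0, -0.001]
force: [0.5, -0.3, -0.6]
width: 27.4
[ 536.7476351 -227.6066664  265.1701774] 27.709447795986378
893 [ 538.28598473 -230.69838676  149.91989092] ((522.3189697265625, -230.49342346191406), 38.90851974487305)
2483 [ 523.45862292 -251.66398044  262.00511501] [ 550.59510884 -205.84746921  274.98364183]
```

View pics/w9.png

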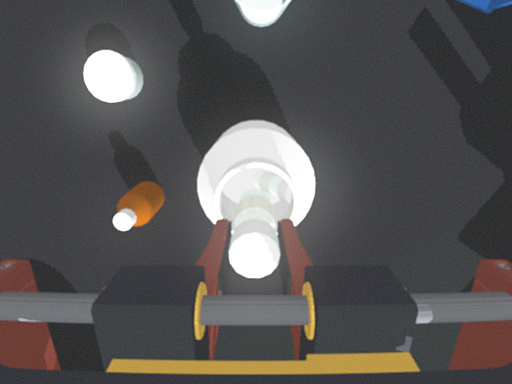

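```bash
python3 -m handwheel '0.03 0.03 0.3 0 0 0 -1; 0 0 0.4 0 0 0 -1; 0 0 0.4 0 0 0 -1; 0 0 0.3 0 0 0 -1; 0 0 0.2 0 0 0 -1; 0 0 0.12 0 0 0 -1; 0 0 0 0 0 0 -1';  python3 -c "
from h import *
f2=grab('scene','s10.png')
cv2.imwrite('pics/s10c.png',cv2.resize(f2['image'][120:300,60:260],None,fx=3,fy=3))
"
```

```text
clock: 15.12
eef_pos: [538.8, -230.7, 179.5]
tool_rot: [-0.0, 1.0, -0.0, -0.0]
force: [0.5, -0.5, -0.3]
width: 27.3
```

View pics/s10c.png

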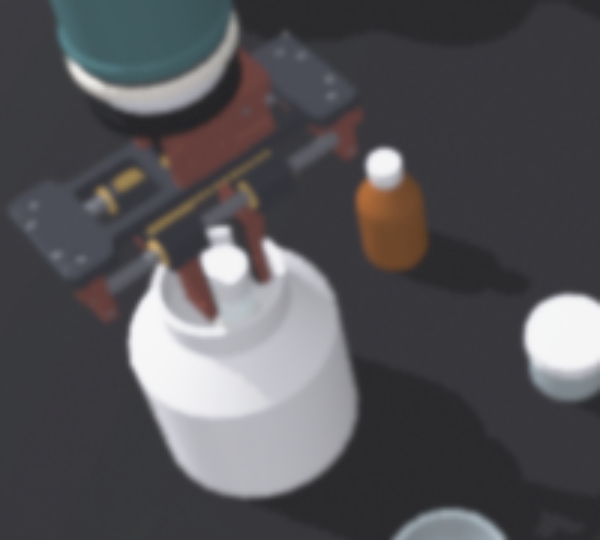

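The foot is in the mouth at the +x side. Releasing.

```bash
python3 -m handwheel '0 0 0 0 0 0 0.2; 0 0 0 0 0 0 0.2; 0 0 0 0 0 0 0.2; 0 0 0 0 0 0 0.2; 0 0 -0.5 0 0 0 0.2; 0 0 -0.8 0 0 0 0.2; 0 0 -0.5 0 0 0 0.2; 0 0 0 0 0 0 0.2';  python3 -c "
from h import *
f2=grab('scene','s11.png');f=grab('wrist','w11.png')
cv2.imwrite('pics/s11c.png',cv2.resize(f2['image'][170:300,80:200],None,fx=4,fy=4))
cv2.imwrite('pics/w11c.png',cv2.resize(f['image'][100:260,170:350],None,fx=4,fy=4))
"
```

```text
clock: 16.18
eef_pos: [540.1, -231.4, 271.7]
tool_rot: [0.001, 1.0, -0.0, 0.002]
force: [1.2, -0.2, -0.5]
width: 52.9
```

View pics/s11c.png

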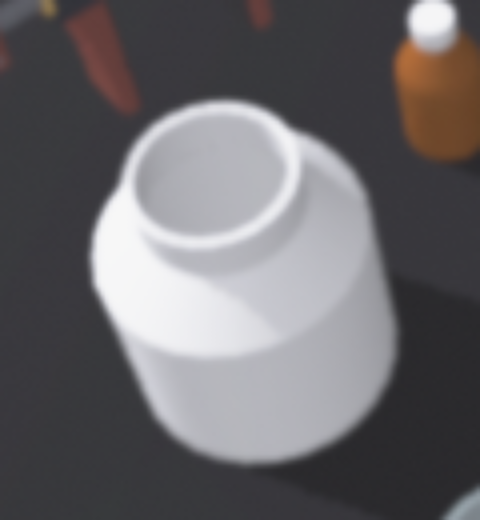

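View pics/w11c.png

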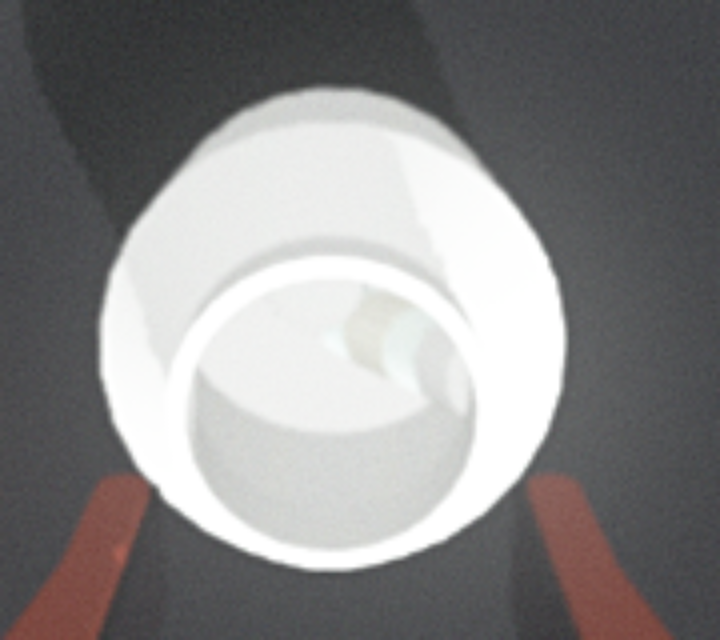

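```bash
python3 -m handwheel '-0.06 -0.5 0 0 0 0 0.2; -0.06 -1 0 0 0 0 0.2; -0.06 -1 0 0 0 0 0.2; -0.06 -1 0 0 0 0 0.2; -0.06 -1 0 0 0 0 0.2; -0.06 -1 0 0 0 0 0.2; -0.06 -1 0 0 0 0 0.2; -0.06 -0.9 0 0 0 0 0.2'; python3 -m handwheel '-0.06 -0.8 0 0 0 0 0.2; 0 -0.5 0 0 0 0 0.2; 0 0 0 0 0 0 0.2; 0 0 0 0 0 0 0.2'; python3 -c "
from h import *
f2=grab('top','t12.png');f=grab('wrist','w12.png')
cv2.imwrite('pics/t12c.png',cv2.resize(f2['image'][170:260,310:400],None,fx=6,fy=6))
P=cloud(f).reshape(-1,3)
for a,b in ((70,82),(31,41)):
  m=(abs(P[:,0]-513)<50)&(abs(P[:,1]-203)<50)&(P[:,2]>a)&(P[:,2]<b)
  Q=P[m];print(len(Q), Q.mean(0),cv2.minEnclosingCircle(Q[:,:2].astype(np.float32)))
"
```

```text
clock: 17.27
eef_pos: [512.8, 141.9, 268.4]
tool_rot: [-0.0, 1.0, 0.0, -0.001]
force: [0.3, -0.5, -0.4]
width: 52.8
clock: 17.77
eef_pos: [510.8, 204.0, 268.8]
tool_rot: [0.0, 1.0, 0.0, -0.001]
force: [-0.3, 0.7, -0.1]
width: 52.6
506 [514.57576419 203.3777544   76.93698424] ((513.63037109375, 203.3082733154297), 14.902042388916016)
2798 [516.42367691 203.2015604   37.32765065] ((513.5346069335938, 203.19869995117188), 42.89088821411133)
```

View pics/t12c.png

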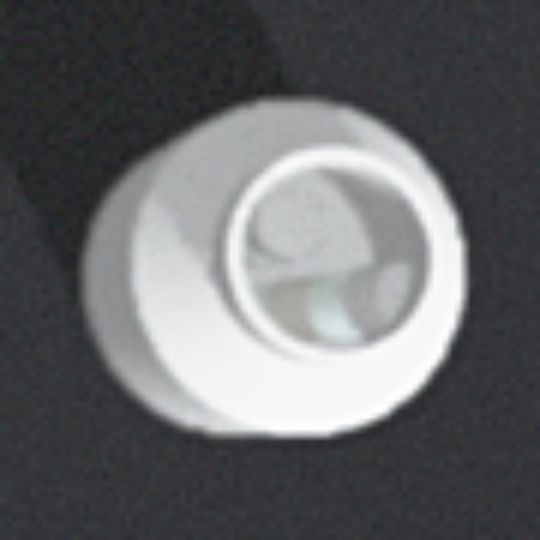

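View pics/w12.png

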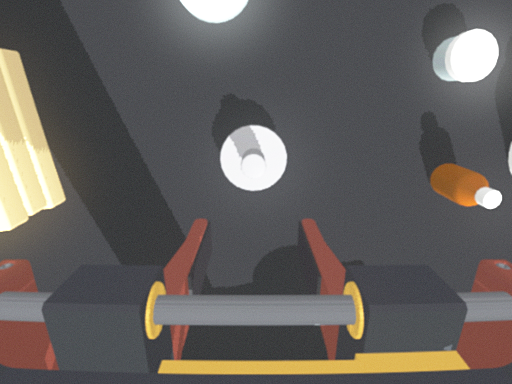

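```bash
python3 -m handwheel '0.05 0 0.5 0 0 0 0.2; 0 0 0.8 0 0 0 0.2; 0 0 0.8 0 0 0 0.2; 0 0 0.8 0 0 0 0.2; 0 0 0.6 0 0 0 0.2; 0 0 0.4 0 0 0 0.2; 0 0 0.1 0 0 0 0.2; 0 0 0 0 0 0 0.2' ; python3 -c "
from h import *
f=load('top');C=cloud(f);P=C[170:260,310:400]
m=(np.hypot(P[...,0]-522,P[...,1]+228.5)<32)
Q=P[m];print('inside jar z', np.percentile(Q[:,2],[1,25,50,75,90,95,99,100]).round())
print(C[198:220:3,350:385:4,2].round())
f=grab('wrist','w13.png')
"
```

```text
clock: 18.88
eef_pos: [514.7, 203.8, 69.9]
tool_rot: [-0.0, 1.0, -0.001, -0.0]
force: [-0.0, -0.1, 0.2]
width: 52.6
inside jar z [ 3. 43. 65. 86. 88. 89. 90. 92.]
[[122. 149.   8.   6.  26. 138. 150. 111.  -1.]
 [139.   5.  86.   5.   6.  31. 135. 148. 104.]
 [150.  86.  88.  86.   6.  18.  45. 142. 109.]
 [ 69.  92.  90.  88.   4.   5.  36. 133. 149.]
 [972.  88.  91.  88.   5.   4.  25. 129. 149.]
 [ 40.  59.   3.   9.   6.   5.  22.  49. 153.]
 [  3.   6.  36.  52.  66.  81.  85. 129. 151.]
 [150.  33.  47.  59.  71.  81.  88. 132. 149.]]
```

View pics/w13.png

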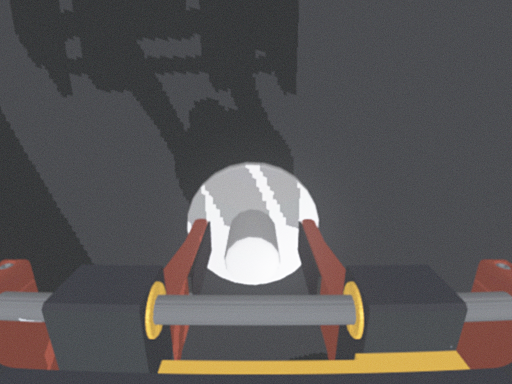

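Vial 2 stands with its top at about 88 mm, and vial 1 leans with its top at about 88 mm. Both are clear of the plug, which reaches down to 122 mm. The knob is centred between the fingers at (252,260). Down 6 mm, then grip.

```bash
python3 -m handwheel '0 0 0.13 0 0 0 0.2; 0 0 0 0 0 0 0.2; 0 0 0 0 0 0 -1; 0 0 0 0 0 0 -1; 0 0 0 0 0 0 -1; 0 0 0 0 0 0 -1; 0 0 0 0 0 0 -1; 0 0 0 0 0 0 -1' 30; python3 -m handwheel '0 0 -0.3 0 0 0 -1; 0 0 -0.6 0 0 0 -1; 0 0 -0.9 0 0 0 -1; 0 0 -0.9 0 0 0 -1; 0 0 -0.7 0 0 0 -1; 0 0 -0.3 0 0 0 -1; 0 0 0 0 0 0 -1'
```

```text
clock: 19.92
eef_pos: [514.6, 204.4, 63.3]
tool_rot: [-0.0, 1.0, -0.0, 0.0]
force: [-0.2, 0.5, 1.7]
width: 29.6
clock: 20.8
eef_pos: [514.7, 204.3, 248.9]
tool_rot: [-0.0, 1.0, -0.0, 0.001]
force: [0.3, 0.5, -2.7]
width: 29.5
```

```bash
python3 -m handwheel '0 0.4 0 0 0 0 -1; 0.03 0.8 0 0 0 0 -1; 0.03 0.9 0 0 0 0 -1; 0.03 0.9 0 0 0 0 -1; 0.03 0.9 0 0 0 0 -1; 0.03 0.9 0 0 0 0 -1; 0.03 0.9 0 0 0 0 -1; 0 0.9 0 0 0 0 -1'; python3 -m handwheel '0 0.9 0 0 0 0 -1; 0 0.7 0 0 0 0 -1; 0 0.48 0 0 0 0 -1; 0 0 0 0 0 0 -1; 0 0 0 0 0 0 -1'; python3 -c "
from h import *
f=grab('wrist','w14.png');f2=grab('scene','s14.png');f3=grab('top','t14.png');s=robot.read_state();print(s['eef_pos'],s['width'],s['tool_rot'])
cv2.imwrite('pics/s14c.png',cv2.resize(f2['image'][60:290,50:230],None,fx=2.6,fy=2.6))
def fitc(Q):
  A=np.c_[2*Q[:,:2],np.ones(len(Q))];b=(Q[:,:2]**2).sum(1);c=np.linalg.lstsq(A,b,rcond=None)[0];return c[:2],np.sqrt(c[2]+c[:2]@c[:2])
for n,f in (('w',f),('s',f2),('t',f3)):
  P=cloud(f).reshape(-1,3)
  for a,b in ((143,156),(216,228)):
    m=(abs(P[:,0]-523)<45)&(abs(P[:,1]+229)<45)&(P[:,2]>a)&(P[:,2]<b);Q=P[m]
    if len(Q)>5: print(n,a,len(Q),cv2.minEnclosingCircle(Q[:,:2].astype(np.float32)),Q.min(0),Q.max(0))
"
```

```text
clock: 21.8
eef_pos: [521.6, -127.8, 246.2]
tool_rot: [-0.0, 1.0, -0.0, -0.002]
force: [1.0, 0.2, -2.4]
width: 29.6
clock: 22.42
eef_pos: [522.7, -228.8, 247.5]
tool_rot: [-0.001, 1.0, -0.0, -0.001]
force: [-0.1, 0.1, -1.5]
width: 29.6
[ 523.21064401 -228.50607964  248.03932254] 29.24006910900774 [-3.17123063e-04  9.99999792e-01  5.20781754e-04 -2.09860768e-04]
w 143 548 ((538.6240234375, -230.91323852539062), 34.700462341308594) [ 537.68265875 -265.60084108  143.01502514] [ 561.04616009 -196.22564132  153.38463948]
w 216 7122 ((522.236328125, -229.734130859375), 42.84392166137695) [ 480.7812424  -271.84450796  216.01770754] [ 564.70542957 -187.45308778  227.99239022]
s 143 240 ((523.5651245117188, -229.98057556152344), 39.202274322509766) [ 492.49560199 -268.73006906  143.00916381] [ 562.40808651 -191.37345137  150.69457359]
s 216 1062 ((523.0531616210938, -229.41567993164062), 43.395259857177734) [ 482.77571111 -271.97744746  216.00660139] [ 566.44664319 -186.52829974  227.97232951]
t 143 35 ((490.29730224609375, -214.47055053710938), 17.436017990112305) [ 483.61565176 -230.57541046  143.37540183] [ 496.97898088 -198.36567823  152.74069971]
t 216 233 ((517.6550903320312, -226.31707763671875), 39.88532638549805) [ 479.44055815 -260.14139109  216.34424233] [ 553.14595768 -193.11760605  224.4423107 ]
```

View pics/s14c.png

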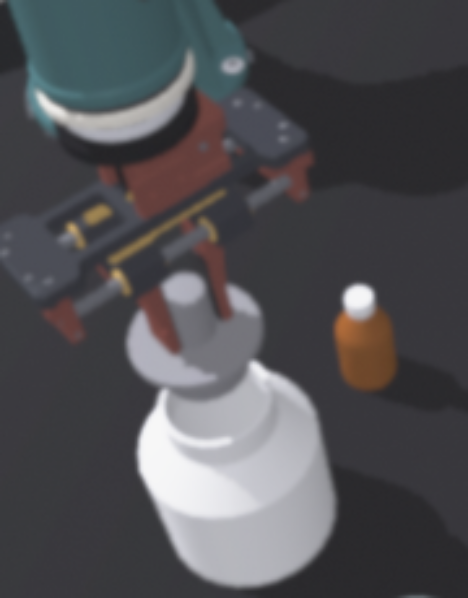

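View pics/w14.png

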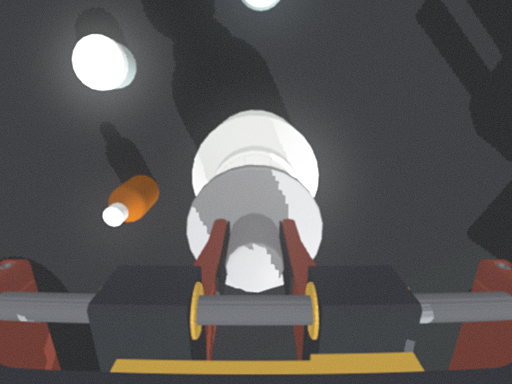

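Wrist and scene clouds put the stopper within 1 mm of the mouth axis, so I shift y by −0.8 mm. Lowering gently, and looking at the force partway.

```bash
python3 -m handwheel '0.005 0.015 0.1 0 0 0 -1; 0 0 0.2 0 0 0 -1; 0 0 0.2 0 0 0 -1; 0 0 0.2 0 0 0 -1; 0 0 0.1 0 0 0 -1; 0 0 0.1 0 0 0 -1; 0 0 0 0 0 0 -1';python3 -m handwheel '0 0 0.06 0 0 0 -1; 0 0 0.06 0 0 0 -1; 0 0 0.04 0 0 0 -1; 0 0 0.04 0 0 0 -1; 0 0 0 0 0 0 -1'
```

```text
clock: 23.45
eef_pos: [523.4, -230.5, 202.8]
tool_rot: [-0.0, 1.0, -0.0, -0.0]
force: [-1.0, 0.5, -2.3]
width: 29.8
clock: 24.08
eef_pos: [523.5, -230.4, 193.0]
tool_rot: [-0.0, 1.0, -0.0, -0.0]
force: [0.5, 0.3, -2.4]
width: 29.5
```

```bash
python3 -m handwheel '0 0 0.04 0 0 0 -1; 0 0 0.04 0 0 0 -1; 0 0 0.03 0 0 0 -1; 0 0 0 0 0 0 -1; 0 0 0 0 0 0 -1';python3 -m handwheel '0 0 0.02 0 0 0 -1; 0 0 0 0 0 0 -1'; python3 -m handwheel '0 0 0.01 0 0 0 -1; 0 0 0 0 0 0 -1'
```

```text
clock: 24.7
eef_pos: [523.6, -230.5, 187.7]
tool_rot: [-0.0, 1.0, -0.0, 0.0]
force: [0.3, -0.5, -1.7]
width: 29.4
clock: 24.95
eef_pos: [523.5, -230.4, 186.6]
tool_rot: [-0.0, 1.0, -0.0, -0.0]
force: [0.1, 1.0, -2.7]
width: 29.6
clock: 25.2
eef_pos: [523.5, -230.4, 186.1]
tool_rot: [-0.0, 1.0, -0.0, -0.0]
force: [1.3, -0.2, -2.2]
width: 29.5
```

```bash
python3 -m handwheel '0 0 0.02 0 0 0 -1; 0 0 0 0 0 0 -1'; python3 -m handwheel '0 0 0.02 0 0 0 -1; 0 0 0 0 0 0 -1'
```

```text
clock: 25.45
eef_pos: [523.6, -230.5, 185.3]
tool_rot: [0.0, 1.0, -0.0, 0.0]
force: [1.0, 0.9, -0.6]
width: 29.6
clock: 25.7
eef_pos: [523.7, -230.5, 185.1]
tool_rot: [0.0, 1.0, -0.0, 0.0]
force: [-1.9, 1.6, 6.4]
width: 29.3
```

Contact came at about TCP z 185, the predicted home height. Check before letting go.

```bash
python3 -m handwheel '0 0 0 0 0 0 -1'; python3 -c "
from h import *
f2=grab('scene','s15.png')
cv2.imwrite('pics/s15c.png',cv2.resize(f2['image'][130:290,70:210],None,fx=3.7,fy=3.7))
"
```

```text
clock: 25.82
eef_pos: [523.7, -230.5, 185.1]
tool_rot: [0.0, 1.0, -0.0, 0.0]
force: [-2.3, 2.2, 5.3]
width: 29.6
```

View pics/s15c.png

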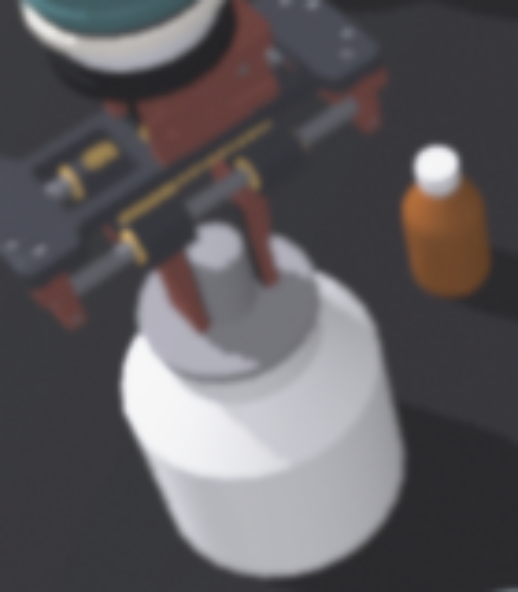

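The flange sits on the rim. Releasing and withdrawing straight up.

```bash
python3 -m handwheel '0 0 0 0 0 0 0.2; 0 0 0 0 0 0 0.2; 0 0 0 0 0 0 0.2; 0 0 0 0 0 0 0.2; 0 0 -0.2 0 0 0 0.2; 0 0 -0.5 0 0 0 0.2; 0 0 -0.8 0 0 0 0.2; 0 0 -0.8 0 0 0 0.2'; python3 -m handwheel '0 -0.9 0 0 0 0 0.2; 0 -1 0 0 0 0 0.2; 0 -1 0 0 0 0 0.2; 0 -0.9 0 0 0 0 0.2; 0 -0.5 0 0 0 0 0.2; 0 0 0 0 0 0 0.2'; python3 -c "
from h import *
f2=grab('scene','s16.png');f3=grab('top','t16.png')
cv2.imwrite('pics/s16c.png',cv2.resize(f2['image'][130:290,70:210],None,fx=3.7,fy=3.7))
for n,f in (('s',f2),('t',f3)):
  P=cloud(f).reshape(-1,3)
  for a,b in ((192,205),(153,165)):
    m=(abs(P[:,0]-523)<48)&(abs(P[:,1]+229)<48)&(P[:,2]>a)&(P[:,2]<b);Q=P[m]
    if len(Q)>5:
      pl=np.linalg.lstsq(np.c_[Q[:,:2]-Q[:,:2].mean(0),np.ones(len(Q))],Q[:,2],rcond=None)[0]
      print(n,a,len(Q),cv2.minEnclosingCircle(Q[:,:2].astype(np.float32)),'med z',np.median(Q[:,2]),'slope',pl[:2].round(3))
f=load('top');C=cloud(f)
def zone(name,u0,u1,v0,v1,za,zb):
    P=C[v0:v1,u0:u1].reshape(-1,3);P=P[(P[:,2]>za)&(P[:,2]<zb)]
    if len(P)<5: print(name,len(P));return
    (c,r)=cv2.minEnclosingCircle(P[:,:2].astype(np.float32));print(name,len(P),np.round(c,1),round(r,1))
zone('pot',262,300,150,188,36,55)
zone('reag',275,306,220,250,85,105)
zone('dishes',135,185,115,165,20,40)
zone('beaker',330,380,110,155,70,100)
"
```

```text
clock: 26.88
eef_pos: [523.5, -230.4, 300.9]
tool_rot: [-0.0, 1.0, -0.0, 0.0]
force: [0.3, -0.9, -0.1]
width: 52.6
clock: 27.62
eef_pos: [523.6, -14.0, 299.9]
tool_rot: [-0.0, 1.0, 0.001, 0.0]
force: [0.7, -0.0, -0.3]
width: 52.6
s 192 211 ((522.99951171875, -231.80108642578125), 16.101242065429688) med z 196.12304387612335 slope [-0.045  0.012]
s 153 1170 ((524.178466796875, -231.63490295410156), 43.58525466918945) med z 156.07478049005613 slope [-0.003  0.008]
t 192 58 ((521.7401123046875, -233.76913452148438), 13.753406524658203) med z 197.43760316229185 slope [-0.027  0.126]
t 153 283 ((521.710205078125, -244.99874877929688), 38.7457160949707) med z 157.8142656221852 slope [0.007 0.015]
pot 0
reag 76 [478.9 -72.1] 10.9
dishes 1023 [726.2 252.7] 46.8
beaker 84 [ 747.8 -234.3] 29.0
```

View pics/s16c.png

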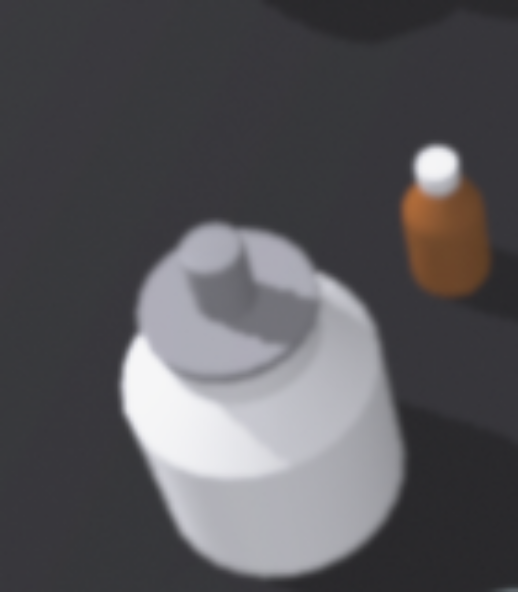

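View pics/t16.png

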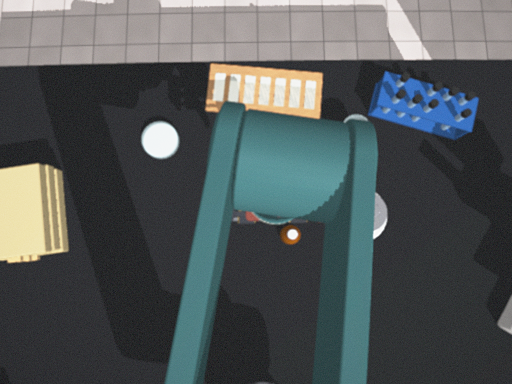

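The flange is level (slope <0.01) with its top at 156–158 mm, against 158 when fully home. In the top view the arm hides the pot and beaker, so I compare the scene views before and after.

```bash
python3 -c "
from h import *
a=cv2.imread('pics/scene1.png');b=cv2.imread('pics/s16.png')
for n,(u0,u1,v0,v1) in dict(pot=(228,272,212,258),beaker=(182,238,285,350),jarbody=(108,182,240,285),reagent=(172,208,165,214),dishes=(345,400,155,205)).items():
  A=a[v0:v1,u0:u1];B=b[v0:v1,u0:u1];s,_=cv2.phaseCorrelate(np.float32(cv2.cvtColor(A,6)),np.float32(cv2.cvtColor(B,6)));print(n,np.round(s,2),cv2.absdiff(A,B).mean().round(1))
"
```

```text
pot [0.49 0.03] 1.4
beaker [-0.07  0.04] 3.9
jarbody [0.47 0.49] 3.3
reagent [-0.04  0.04] 1.5
dishes [ 0.07 -0.02] 3.7
```

View pics/s16.png

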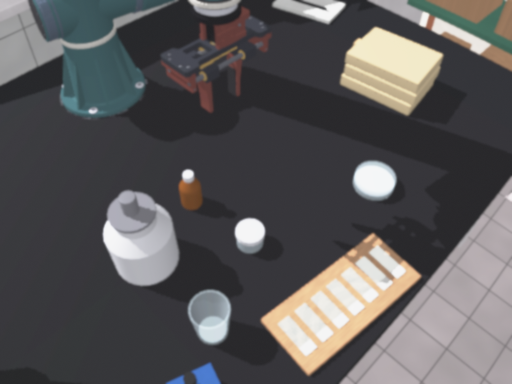

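The jar is stoppered at (135,235). The pot (250,236), reagent (190,190), beaker (210,317) and dishes (374,181) are where they started. The gripper touches nothing. Handing in.

```bash
python3 -c "
from h import *
print(robot.finish_job())"
```

```text
the job is handed in; nothing more can be done
None
```

Both vials are in the jar and the stopper is seated in its neck; I handed the job in at about 28 s, inside the 69 s limit.

- **Vials:** I lowered each foot-first about 50 mm into the mouth, on opposite sides, and then let it drop roughly 90 mm. Vial 2 stands upright in the jar, while vial 1 toppled and leans on the wall. Both tops are at about 88 mm, well below the plug's bottom at 122 mm.
- **Stopper:** I lowered it in small steps until it met the rim at the height predicted for fully home, with about 8 N of contact, and then released it. Afterwards the flange was level.
- **Height check:** The cameras put the flange top at 156 mm (scene) and 158 mm (top), against 158 mm for fully home. That agrees within the roughly 2 mm calibration.
- **Bystanders:** Comparing pictures from before and after, the pot, reagent bottle, dishes, beaker and jar shifted by at most about 0.5 pixel. In the last top view the arm hid the pot and part of the beaker, so for those two I relied on the scene camera.

The cameras disagreed by 2–3 mm in y on where the jar and vials stood. I used values between them, and the grasps and the stopper fit went cleanly.

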